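# Slide the photo shelf back into its locating notches

### The job

The vase is on its turntable ready to be photographed, but the black acrylic shelf under them is still pulled forward on the rails of the shooting stand. With the fingertips, push the shelf by its front edge back along the rails until you feel it drop into its locating notches, so that it sits down level on all four feet with the vase still standing on the turntable, then take the hand away. Push gently, do not lift anything, do not touch the vase or the turntable, and leave the trivet, bottle opener and light box alone.

Things in the scene. Friction and masses are not known exactly. Their poses are not given: they have to be found in the camera images.
- stand: Fixed shooting stand: two parallel aluminium rails on dark posts, 314 mm wide, 370 mm long. Origin on the table below the middle of the shelf's notched place. +x: along the rails, the way to push (away from the robot, turned up to 0.4 rad), z up. Rails from x -225 to +145 mm, running surface 70 mm above the table, outer flange 16 mm higher; open between them down to 6 mm floor ties.
- stand_seat (a point): The point of the stand, 62 mm above the table, where the shelf's origin comes to lie when all four feet are down in the notches (3 mm play either way along the rails); same axes as the stand. Once in, the notch walls stop the shelf dead and the push force rises.
- stand_notch (a point): Rear left notch, centre of its mouth, level with the rail's running surface. Each rail, 26 mm wide, has two such square notches, at stand x = -80 and +80 mm and y = +-139 mm, 20 mm long and 8 mm deep.
- shelf: Matte black acrylic board loose on the rails, 220 mm along them (its x) by 300 mm, 6 mm thick, 0.48 kg; with its load about 1 kg, slides at 2 to 5 N. Four feet, 14 mm long, 10 mm high, 80 mm before and behind its middle. Origin: its middle, level with the feet's undersides, 16 mm below its top face; 70 mm above the table on the rails, 62 mm in the notches. Starts 55 to 120 mm short of them.
- shelf_front (a point): Middle of the shelf's front face: the front edge is folded down into a flat upright lip, 200 mm wide, from 16 mm above to 21 mm below the shelf's origin. This point is on its outer face (looking along -x, to the robot), 110 mm in front of the shelf's origin and 1 mm below it. In front of the lip and under it, between the rails, is free room for the fingertips.
- turntable: White plastic turntable standing loose on the shelf, 168 mm across, 27 mm high, its top plate spinning freely on ball bearings; origin at the centre of its underside, on the shelf's middle line, about 13 mm beyond its middle.
- vase: Teal ceramic vase standing loose on the middle of the turntable, 82 mm at the widest, 132 mm tall, foot 60 mm across, about 0.28 kg; origin at the centre of its underside, z axis up.
- trivet: Red enamelled cast-iron trivet, round, 172 mm across with a small hanging loop, 23 mm high, lying on the table to the right of the stand; origin at the centre of its underside.
- opener: Chrome bottle opener 130 mm long, 6 mm thick, lying on the table on the robot's side of the stand, to the left; origin near its middle, on the table.
- lightbox: Small light box, 180 x 70 x 208 mm high, opal front towards the shelf, black rocker switch on top, fixed to the table to the left of the stand; origin at the centre of its underside.
Not all that is in view belongs to the job. What is meant by the turntable is not blue or pink, and is the larger of those in its own colour.

How it is judged:
At the end, for the whole second after the job is handed in: The shelf sits in its notches: within 6 mm of the notched place along the rails, within 2.5 mm of its full 8 mm drop, level within 1 degree and at rest; the turntable stands on the shelf and the vase upright at rest on the turntable, within 40 mm of its centre (x of shelf in the frame of stand between -0.006 and 0.006 m and z of shelf in the frame of stand below 0.0645 m and angle between shelf's own z axis and vertical below 0.018 rad and linear speed of each of shelf, vase below 0.01 m/s and angle between vase's own z axis and vertical below 0.1 rad and horizontal distance between vase and turntable below 0.04 m and z of vase in the frame of turntable between 0.022 and 0.032 m and z of turntable in the frame of shelf between 0.012 and 0.02 m); the robot touches nothing.
It fails at once if the shelf, the turntable or the vase is lifted (z of shelf in the frame of stand above 0.08 m or z of turntable in the frame of stand above 0.1 m or z of vase in the frame of stand above 0.13 m).
It fails at once if the vase tips over (angle between vase's own z axis and vertical above 0.3 rad).
It fails at once if the hand or arm touches the vase, the turntable or the light box (contact force between any of the fingers, the arm and vase above 0.5 N or contact force between any of the fingers, the arm and turntable above 0.5 N or contact force between any of the fingers, the arm and lightbox above 1 N).
It fails at once if the shelf is forced: pushed with more than 50 N (contact force between any of the fingers, the arm and shelf above 50 N).
It fails at once if the trivet or the bottle opener is moved by more than 10 mm (distance of any of trivet, opener from where it was at the start of the episode above 0.01 m).
It also fails if it takes over 40 s, if anything falls off the work surface, if the arm or the gripper's body presses on something with over 40 N, if the wrist force passes 120 N, or if a joint passes its speed limit or range.

### The arm

A 7-joint arm with a two-finger parallel gripper is mounted at the origin on the work surface. World frame = base frame: x ahead of the robot, y to its left, z up, the work surface at z = 0. Lengths are in m, angles in rad, forces in N, time in s.
With the tool pointing down it reaches from about 0.4 to 0.85 m from the base axis. Payload 10.4 kg.
Tool frame: the origin (TCP) lies midway between the tips of the shut fingers; the grasp point (between the pads) lies 19 mm behind it (manip.hold_point_z is the distance from the TCP to the grasp point, in m); z points along the fingers, y is the line along which they close (so a half turn about z gives the same grasp; the last joint's range is limited). The gripper opens to 85 mm and grips with 20 to 120 N. Pads are 22 mm wide; open, the fingers measure 114 mm over their backs; the gripper's body (76 mm by 85 mm) begins 54 mm behind the grasp point. The pads swing forward as they close: fully open they stand 13 mm farther back than shut.
Start: joints at [1.236, 0.332, -0.065, 1.46, 0.022, 1.35, -0.088], TCP at [0.192, -0.595, 0.231] pointing down, gripper open.
Joint ranges: [-2.6, 2.6], [-0.5, 2.12], [-1.47, 1.34], [0.16, 2.42], [-1.27, 4.41], [0.06, 2.06], [-2.6, 2.6]. Speed limits (rad/s): [2.22, 2.22, 2.79, 2.79, 3.14, 3.14, 3.14].

### API

Orientations are given as a unit quaternion [x, y, z, w].
In Python, from workcell import manip, eyes, job gives the robot as it stands.
- The arm moves only by the shell command python3 -m crank 'ROWS' [FORCE]. ROWS is JSON, a list that holds one entry, the list of rows, each a list of 7 numbers: the finger opening in cm, from 0 to 8.54, then the shift along the world's x, y, z in cm, then the turn, a rotation vector about the world's x, y, z in degrees. In form: [[[hand, x, y, z, ax, ay, az], ...]]. A call has 1 to 20 rows; each row shifts and turns the commanded pose from where the row before left it; what a row does not reach is not made up. A row lasts 1/8 s, in which the tool goes at most 62.5 mm and 10.7 degrees, less where a joint would pass 70% of its speed; a pose out of reach is approached as far as the arm can. A call with a gripper value outside its range is refused whole. The fingers move at their own pace and stop on an object; FORCE is the grip in N (left out, the last holds). Time passes only in rows, so rows that do not move let the fingers close. It gives the time, the measured TCP pose, the force, the opening and the grip force at its end, in the units of the state.
- manip.get_obs(): the state, without advancing time (a new reading comes with each control period).
- eyes.camera(name): name is "side" or "top"; returns (picture, depth): 420x560x3 uint8, red, green, blue; 420x560 float32, m along the optical axis (not along the pixel's ray), 0 where there is no reading.
- eyes.camera_params(name): a dict with "fx", "fy", "cx", "cy" (pixels), "world_from_camera" (4x4, takes a point from camera to world coordinates). Camera axes: x right, y down, z forward; pixel columns grow to the right and rows downward; lengths in m; the calibration is good to about 2 mm. A picture is of the moment at which its call begins. camera_params takes no time and is no camera call.
- job.hand_in(): hands the job in; it is judged then, once.
The state is a dict: "clock": time; "joint_pos": joint angles; "joint_velocities": joint speeds; "tau": joint torques, N m; "position": TCP position; "ee_rot": TCP orientation; "ft_force": force on the tool from outside, world axes, zero at the start; "torque": the same for the moment, N m; "grip_width": opening from 0.0 (shut) to 1.0 (fully open); "grasp_force": force on a finger pad.
Only numpy, scipy, OpenCV 4.12 (cv2) and the standard library are available. Lean on these libraries where they do the work, as an engineer would, in place of code of your own. Each camera call takes 0.05 s, during which the arm holds its last target. There are 200 camera calls.

## Working session

There is one attempt and no reset: what is moved stays moved. The work goes in short steps, Python scripts to look and compute and a shell command to move; the robot and the scene stay as the last step left them, time stands still between calls to the robot, and variables do not carry over. Pictures are saved under pics/ and viewed, at most 10 in all, crops included, and the job is handed in when it is done.

```bash
mkdir -p pics; python3 - <<'E'
from workcell import manip, eyes, job
import cv2, numpy as np
for n in ["top","side"]:
    p,d=eyes.camera(n); cv2.imwrite(f"pics/{n}0.png",p[:,:,::-1]); np.save(f"pics/{n}0.npy",d); np.save(f"pics/{n}0rgb.npy",p)
    c=eyes.camera_params(n); print(n,c["fx"],c["cx"],c["cy"],np.round(c["world_from_camera"],3).tolist())
o=manip.get_obs(); print({k:np.round(v,3).tolist() for k,v in o.items()})
E
```

```text
top 481.3221742608575 281.453204303517 203.46989488961637 [[0.097, -0.97, 0.221, 0.277], [-0.995, -0.094, 0.023, -0.025], [-0.002, -0.222, -0.975, 1.323], [0.0, 0.0, 0.0, 1.0]]
side 501.0180809545181 276.2836987036809 212.5166207780808 [[-0.956, -0.182, 0.232, 0.227], [-0.294, 0.649, -0.702, 0.937], [-0.023, -0.739, -0.674, 1.036], [0.0, 0.0, 0.0, 1.0]]
{'clock': 0.1, 'joint_pos': [1.236, 0.333, -0.065, 1.461, 0.022, 1.35, -0.089], 'joint_velocities': [-0.0, -0.002, -0.001, -0.003, 0.001, -0.0, -0.0], 'tau': [0.001, -62.674, 0.049, -39.243, 0.016, 0.007, 0.0], 'position': [0.192, -0.595, 0.231], 'ee_rot': [0.988, 0.155, -0.0, -0.001], 'ft_force': [-0.281, 1.02, -0.564], 'torque': [0.001, 0.067, -0.017], 'grasp_force': 0.0, 'grip_width': 0.998}
```

View pics/top0.png

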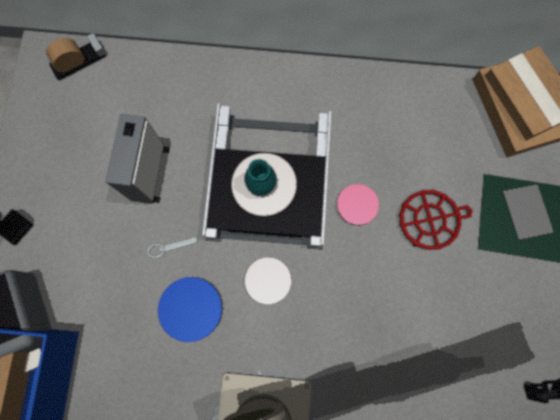

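View pics/side0.png

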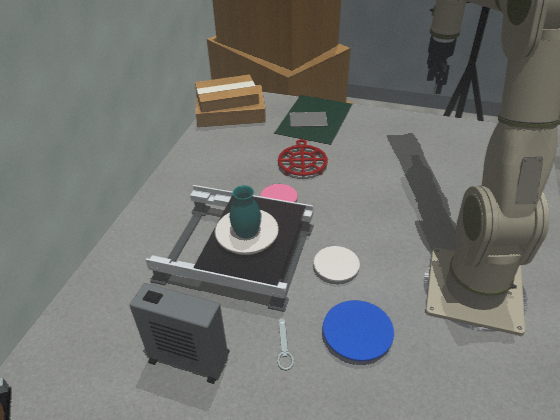

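Top view: turntable candidates are the white disc on the shelf (264,184), a smaller white disc on the table (268,281), the blue one (190,309) and the pink one (358,204). I choose the larger white one, which stands on the shelf with the vase. The shelf's front edge is at about row 238 and the rails run from about (222,105) to (209,235) and from (326,112) to (317,243). Next I measure the stand and shelf from depth, with a close crop as a check.

```bash
cat > h.py <<'E'
import numpy as np, cv2
from workcell import manip, eyes
def cloud(n,d):
    c=eyes.camera_params(n); v,u=np.mgrid[:420,:560]
    P=np.stack([(u-c["cx"])/c["fx"]*d,(v-c["cy"])/c["fy"]*d,d],-1); T=np.array(c["world_from_camera"])
    W=P@T[:3,:3].T+T[:3,3]; W[d==0]=np.nan; return W
def measure(n,rgb,d):
    W=cloud(n,d); g=rgb.astype(int).max(-1); x,y,z=W[...,0],W[...,1],W[...,2]
    reg=(x>.3)&(x<.85)&(abs(y)<.25)
    out={}
    sat=rgb.astype(int).max(-1)-rgb.astype(int).min(-1)
    sh=reg&(g<40)&(z>.07)&(z<.098)&(sat<20)
    sh=cv2.morphologyEx(sh.astype(np.uint8),cv2.MORPH_OPEN,np.ones((3,3)))>0
    fl=reg&(g>110)&(z>.06)&(z<.1)
    tt=reg&(g>120)&(sat<40)&(z>.105)&(z<.125)
    return W,sh,fl,tt
E
python3 - <<'E'
from h import *
for n in ["top","side"]:
    p=np.load(f"pics/{n}0rgb.npy"); d=np.load(f"pics/{n}0.npy")
    W,sh,fl,tt=measure(n,p,d)
    print(n,sh.sum(),fl.sum(),tt.sum(),"medz",[np.round(np.nanmedian(W[m][:,2]),4) for m in (sh,fl,tt)])
    for nm,m in (("shelf",sh),("rails",fl)):
        r=cv2.minAreaRect(W[m][:,:2].astype(np.float32)*1000); print(nm,np.round(r[0],1),np.round(r[1],1),round(r[2],2), np.round(cv2.boxPoints(r)).tolist())
    print("tt",np.round(cv2.minEnclosingCircle(W[tt][:,:2].astype(np.float32)*1000)[0],1),cv2.minEnclosingCircle(W[tt][:,:2].astype(np.float32)*1000)[1])
    o=p[:,:,::-1].copy(); o[sh]=(255,0,0); o[fl]=(0,255,255); o[tt]=(0,0,255)
    if n=="top": cv2.imwrite("pics/crop1.png",cv2.resize(np.hstack([p[95:255,190:345,::-1],o[95:255,190:345]]),None,fx=2.5,fy=2.5,interpolation=0))
E
```

```text
top 4359 1810 2197 medz [np.float64(0.0859), np.float64(0.0726), np.float64(0.1129)]
shelf [585.3  47.3] [217.4 291.7] 1.12 [[474.0, 191.0], [479.0, -101.0], [697.0, -96.0], [691.0, 195.0]]
rails [642.5  48.4] [372.  314.8] 1.12 [[453.0, 202.0], [460.0, -113.0], [832.0, -105.0], [825.0, 209.0]]
tt [600.4  54.8] 84.7116470336914
side 0 1031 1348 medz [np.float64(nan), np.float64(0.0734), np.float64(0.1127)]
shelf [0. 0.] [0. 0.] 0.0 [[0.0, 0.0], [0.0, 0.0], [0.0, 0.0], [0.0, 0.0]]
rails [645.1  48. ] [372.1 322.5] 1.07 [[456.0, 206.0], [462.0, -117.0], [834.0, -110.0], [828.0, 213.0]]
tt [602.2  57.4] 85.3558578491211
  return np.nanmean(a, axis, out=out, keepdims=keepdims)
```

View pics/crop1.png

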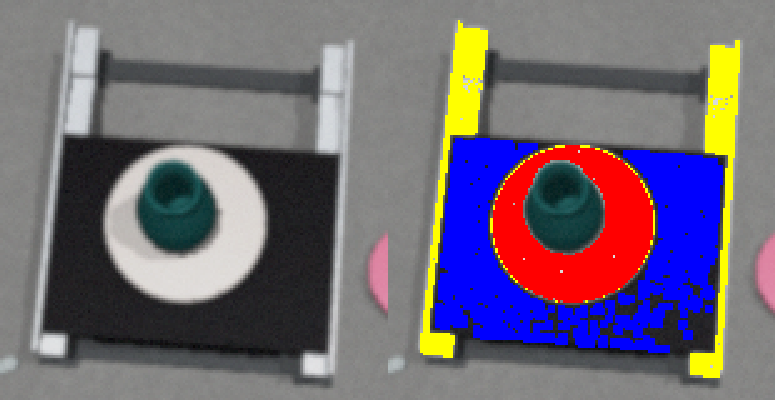

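The crop confirms the large white turntable with the vase on the shelf. Estimates from the top depth:
- Stand: yaw about 1.1°, origin about (682, 49) mm.
- Shelf: middle about (585, 47) mm, so about 97 mm short of the notches.
- Lip front: about (475, 45) mm.

I'm moving round to a point in front of the lip, staying high.

```bash
python3 -m crank '[[[6,3.8,2.9,0,0,0,-4.2],[6,3.8,2.9,0,0,0,-4.2],[6,3.8,2.9,0,0,0,-4.2],[6,3.8,2.9,0,0,0,-4.1],[6,3.8,2.9,0,0,0,0],[6,3.8,2.9,0,0,0,0],[6,1,4.5,0,0,0,0],[6,1,4.5,0,0,0,0],[6,1,4.5,0,0,0,0],[6,1,4.5,0,0,0,0],[6,1,4.5,0,0,0,0],[6,1,4.5,0,0,0,0],[6,-1,3.9,0,0,0,0],[6,-1,3.9,0,0,0,0],[6,-1,3.9,0,0,0,0],[6,-1,3.9,0,0,0,0],[6,-1,3.9,0,0,0,0],[6,0,0,0,0,0,0],[6,0,0,0,0,0,0]]]' 30; python3 -c "
from workcell import manip;o=manip.get_obs();print(o['ft_force'],o['joint_pos'],o['grip_width'])"
```

```text
clock: 2.48
position: [0.4298, 0.0434, 0.2312]
ee_rot: [1.0, 0.01, -0.0, 0.0]
ft_force: [0.3, -0.5, -0.2]
grip_width: 0.705
grasp_force: 0.0
[ 0.28884717 -0.49382727 -0.24716692] [ 0.4202036  -0.07677895 -0.58874688  1.90805816 -0.04384489  1.2979514
 -1.70616077] 0.7050873709306953
```

```bash
python3 -m crank '[[[6,0,0.1,-4,0,0,0],[6,0,0,-4,0,0,0],[6,0,0,-4,0,0,0],[6,0,0,-3,0,0,0],[6,0,0,-2,0,0,0],[6,0,0,0,0,0,0],[6,0,0,0,0,0,0]]]'; python3 - <<'E'
from h import *
o=manip.get_obs(); print(o['ft_force'])
a=[]
for n in ["top","side"]:
    p,d=eyes.camera(n); np.save(f"pics/{n}1.npy",d)
    a.append(p[130:350,150:400,::-1])
cv2.imwrite("pics/v2.png",cv2.resize(np.hstack(a),None,fx=1.6,fy=1.6))
E
```

```text
clock: 3.35
position: [0.4303, 0.0446, 0.062]
ee_rot: [1.0, 0.01, 0.0, 0.0]
ft_force: [-0.0, 0.2, -0.2]
grip_width: 0.703
grasp_force: 0.0
[-0.03224468  0.15612934 -0.16208324]
```

View pics/v2.png

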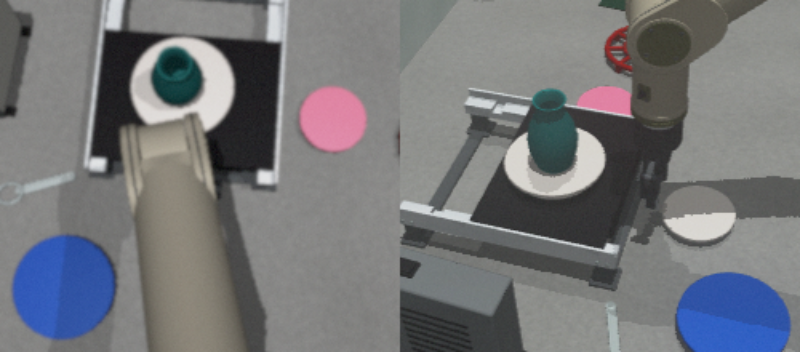

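The picture shows the fingers standing in front of the lip, with the hand clear of the turntable and vase. I'm lowering a little and closing to contact.

```bash
python3 -m crank '[[[6,1,0,-0.8,0,0,0],[6,1,0,0,0,0,0],[6,0.5,0,0,0,0,0],[6,0.3,0,0,0,0,0],[6,0.3,0,0,0,0,0],[6,0.3,0,0,0,0,0],[6,0.2,0,0,0,0,0],[6,0.2,0,0,0,0,0],[6,0,0,0,0,0,0]]]'; python3 -c "
from workcell import manip;o=manip.get_obs();print(o['ft_force'],o['torque'])"
```

```text
clock: 4.58
position: [0.4678, 0.0451, 0.0533]
ee_rot: [1.0, 0.01, 0.0, 0.0]
ft_force: [-1.4, -0.4, -0.1]
grip_width: 0.701
grasp_force: 0.0
[-1.36915592 -0.38737476 -0.05257473] [-0.05502284  0.05342556 -0.02090731]
```

```bash
python3 -m crank '[[[6,0.2,0,0,0,0,0],[6,0.2,0,0,0,0,0],[6,0.2,0,0,0,0,0],[6,0.3,0,0,0,0,0],[6,0.3,0,0,0,0,0],[6,0.3,0,0,0,0,0],[6,0.3,0.05,0,0,0,0],[6,0.3,0,0,0,0,0],[6,0.3,0,0,0,0,0],[6,0.3,0,0,0,0,0],[6,0.3,0,0,0,0,0],[6,0.3,0,0,0,0,0],[6,0.3,0.05,0,0,0,0]]]'; python3 -c "
from workcell import manip;o=manip.get_obs();print(o['ft_force'],o['torque'])"
```

```text
clock: 6.2
position: [0.5039, 0.046, 0.0533]
ee_rot: [1.0, 0.01, -0.0, 0.0]
ft_force: [-2.5, -1.5, -1.7]
grip_width: 0.703
grasp_force: 1.1
[-2.48125982 -1.5093875  -1.6743315 ] [-0.04745582  0.44925354 -0.06193736]
```

```bash
cat > m.py <<'E'
from h import *
import sys
p,d=eyes.camera("top"); W,sh,fl,tt=measure("top",p,d)
c,s=np.cos(np.deg2rad(1.12)),np.sin(np.deg2rad(1.12))
S=lambda q:(q[:,:2]-[.6825,.0492])@np.array([[c,-s],[s,c]])
q=S(W[sh]); z=W[sh][:,2]
n,b=cv2.findNonZero(sh.astype(np.uint8)),None
print("rear edge at left/right (want +110):",[round(1000*np.percentile(q[(abs(q[:,1]-k)<.03),0],99),1) for k in (.11,-.11)])
A=np.c_[q,np.ones(len(q))]; f=np.linalg.lstsq(A,z,rcond=None)[0]; print("top z at centre, slopes deg",f[2].round(4),np.rad2deg(f[:2]).round(2))
t=S(W[tt]); print("tt",np.round(np.multiply(cv2.minEnclosingCircle(t.astype(np.float32))[0],1000),1), "z",np.median(W[tt][:,2]).round(4))
cv2.imwrite("pics/last.png",p[:,:,::-1])
E
python3 m.py
```

```text
rear edge at left/right (want +110): [np.float64(43.0), np.float64(43.6)]
top z at centre, slopes deg 0.086 [ 0.   -0.03]
tt [-45.8   8.3] z 0.1128
```

The shelf is sliding straight and level with about 65 mm to go. I'll continue, then slow down near the notches.

```bash
python3 -m crank '[[[6,0.3,0,0,0,0,0],[6,0.3,0,0,0,0,0],[6,0.3,0,0,0,0,0],[6,0.3,0.05,0,0,0,0],[6,0.3,0,0,0,0,0],[6,0.3,0,0,0,0,0],[6,0.3,0,0,0,0,0],[6,0.3,0,0,0,0,0],[6,0.3,0,0,0,0,0],[6,0.3,0.05,0,0,0,0],[6,0.3,0,0,0,0,0],[6,0.3,0,0,0,0,0],[6,0.3,0,0,0,0,0],[6,0.3,0,0,0,0,0],[6,0.3,0,0,0,0,0],[6,0.2,0,0,0,0,0]]]'; python3 -c "
from workcell import manip;o=manip.get_obs();print(o['ft_force'],o['torque'])"; python3 m.py
```

```text
clock: 8.25
position: [0.5509, 0.0471, 0.0533]
ee_rot: [1.0, 0.01, 0.0, 0.0]
ft_force: [-3.6, 0.3, 1.9]
grip_width: 0.704
grasp_force: 1.7
[-3.55639894  0.30483567  1.87500452] [0.04927564 0.62098324 0.06356498]
rear edge at left/right (want +110): [np.float64(92.1), np.float64(91.4)]
top z at centre, slopes deg 0.0859 [-0.04 -0.06]
tt [1.2 8.2] z 0.1127
```

```bash
python3 -m crank '[[[6,0.15,0,0,0,0,0],[6,0.15,0,0,0,0,0],[6,0.15,0,0,0,0,0],[6,0.15,0,0,0,0,0],[6,0.15,0,0,0,0,0],[6,0.15,0,0,0,0,0],[6,0.1,0,0,0,0,0],[6,0.1,0,0,0,0,0],[6,0.1,0,0,0,0,0],[6,0.1,0,0,0,0,0]]]'; python3 -c "
from workcell import manip;o=manip.get_obs();print(o['ft_force'],o['torque'])"; python3 m.py
```

```text
clock: 9.55
position: [0.5638, 0.0471, 0.0534]
ee_rot: [1.0, 0.01, -0.0, 0.0]
ft_force: [-2.4, -1.3, 2.1]
grip_width: 0.699
grasp_force: 1.5
[-2.36121263 -1.27769239  2.13989877] [0.0150409  0.64076922 0.03106948]
rear edge at left/right (want +110): [np.float64(104.3), np.float64(103.4)]
top z at centre, slopes deg 0.0779 [-0.07 -0.05]
tt [15.9  5.8] z 0.1068
```

The shelf has dropped: its top is at 77.9 mm and level. I'm backing straight off, then rising clear.

```bash
python3 -m crank '[[[6,-0.2,0,0,0,0,0],[6,-0.5,0,0,0,0,0],[6,-1.5,0,0,0,0,0],[6,-3,0,0,0,0,0],[6,-4,0,0,0,0,0],[6,-4,0,0,0,0,0],[6,0,0,3,0,0,0],[6,0,0,4,0,0,0],[6,0,0,4,0,0,0],[6,0,0,4,0,0,0],[6,0,-4,1,0,0,0],[6,0,-4.5,0,0,0,0],[6,1,-4.5,0,0,0,0],[6,1,-4.5,0,0,0,0],[6,1,-4.5,0,0,0,0],[6,1,-4.5,0,0,0,0],[6,0,0,0,0,0,0],[6,0,0,0,0,0,0],[6,0,0,0,0,0,0]]]'; sed -i 's/z>.105)/z>.1)/' h.py; python3 m.py; python3 - <<'E'
from h import *
p,d=eyes.camera("side"); q=cv2.imread("pics/last.png")
cv2.imwrite("pics/v3.png",cv2.resize(np.hstack([q[90:310,150:400],p[130:350,120:370,::-1]]),None,fx=1.6,fy=1.6))
print(manip.get_obs()["ft_force"])
E
```

```text
clock: 11.98
position: [0.4719, -0.2167, 0.2135]
ee_rot: [1.0, 0.011, 0.0, 0.0]
ft_force: [0.8, 0.4, -0.0]
grip_width: 0.7
grasp_force: 0.0
rear edge at left/right (want +110): [np.float64(104.3), np.float64(103.5)]
top z at centre, slopes deg 0.0779 [-0.06 -0.03]
tt [12.7  7.9] z 0.1048
[-0.1883258  -0.04248381  0.9574336 ]
```

View pics/v3.png

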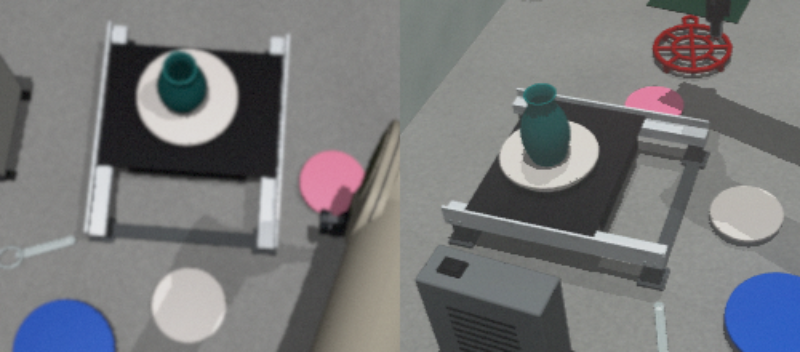

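The picture shows the shelf level and 8 mm lower between the rails, the vase upright on the turntable, and the trivet and opener untouched. The hand is clear at the right.

```bash
python3 -c "
from workcell import job;print(job.hand_in())"
```

```text
the job is handed in; nothing more can be done
None
```

The shelf is pushed back and down in its notches: it dropped about 8 mm, sits level within 0.1°, and the vase is upright on the turntable. I saw the drop in the depth images but did not push on to feel the end stop. The hand is clear and the job is handed in; the hand-in returned no verdict.

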